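# Pack the last cheese wedge and shut the canister

## Task

Push the one cheese wedge that sticks out of the open canister fully home, so that it fills the block head to tail with the other three, level with their fronts and lying flat. Then swing the canister's lid over and press it fully shut, and let go. Leave the other things on the shelf where they stand.

Things in the scene. Friction and masses are not known exactly. Their poses are not given: they have to be found in the camera images.
- keeper: Open clear canister, fixed. Origin at its underside, on the shelf; own +x its back, -x its open front (roughly to the robot), z up. In mm: white floor 8 thick, x -75 to 56, y -71 to 71; back wall and side walls 4 thick, tops at z 50; side walls' inner faces y = +-67, from x -58 back; no front wall. Four lanes of wedges side by side, thick end forward and backward in turn.
- keeper_back (a point): Foot of the back wall's inner face, in its middle, on the canister floor: canister x 52, y 0, z 8 mm. A wedge is home when its far end is at the back wall (its centre then at canister x = +2 mm).
- lid (a joint): Lid hinge angle in rad: 0 shut (a stop), grows as it opens to 2.0; starts at 1.7 to 1.95, the lid standing up at the back. Stiff friction hinge (0.18 N m): it stays wherever it is left; 2 to 3 N at its edge moves it, all the way to shut.
- keeper_hinge (a point): Middle of the lid's hinge line, which runs along the canister's y on top of the back wall: canister x 56, z 50 mm.
- lid_edge (a point): Middle of the lid's free edge, on the outer face; 118 mm from the hinge line. Lid: clear plate 118 x 142 x 4 mm, green frame, outer face 4 mm above the hinge line when shut; from its free edge hangs a front wall 38 mm deep, 4 mm thick (shut: inner face at canister x -58 mm; open: points to the robot). Site x runs from free edge to hinge, z is the outer normal.
- lid_tab (a point): Outer end, mid-thickness, of the lid's green snap tab, 44 mm wide, 6 mm thick, jutting 14 mm beyond the lid's free edge in the lid's plane: 132 mm from the hinge line.
- last_wedge_mid (a point): Cheese wedge that sticks out 28 to 42 mm before the others, in the first or third lane from canister +y, thick end forward, axes like the canister's. 100 mm long, 34 high, 120 g; from above a right-angled trapezium, 42 wide at own -x (red rind there), 22 at +x; side at own +y straight, the other slanting; a paper label on top. Point: centre of its 100 x 42 x 34 box, z up.
- wedge_b_mid (a point): Wedge in the second lane, already home, thick end to the back. Same shape and point as last_wedge.
- wedge_c_mid (a point): Wedge already home in the first or third lane (where last_wedge is not), thick red end to the front. Same shape and point as last_wedge.
- wedge_d_mid (a point): Wedge in the fourth lane, already home, thick end to the back. Same shape and point as last_wedge.
- shut_a: Clear canister with green-framed lid, shut; 131 (x) x 142 (y) x 54 mm; origin on its underside, 10 mm behind (own +x) the centre. A bystander, loose.
- shut_b: Clear canister with green-framed lid, shut; 131 (x) x 142 (y) x 54 mm; origin on its underside, 10 mm behind (own +x) the centre. A bystander, loose.
- molcajete: Cast aluminium mortar on three feet with its pestle, 156 mm across, about 140 mm high with the pestle; origin at the centre of its underside. A bystander, loose.
- egg_timer: Round stainless steel egg timer, dial up, 72 mm across, 44 mm high; origin at the centre of its underside. A bystander, loose.
- spoon: Beech wood spoon, 260 mm long, lying; origin under its middle. A bystander, loose.
Not all that is in view belongs to the job. What is shaped like the part that bears wedge_c_mid but green is not meant. What is shaped like the part that bears last_wedge_mid but pink or purple is not meant.

How it is judged:
On the way, in this order (a step that is already met when the one before it is completed fails the run):
1. the last wedge is home and flat while the lid still stands open (x of last_wedge_mid in the frame of keeper above -0.005 m and z of last_wedge_mid in the frame of keeper below 0.031 m and value of joint lid above 1 rad), for 0.2 s.
2. the lid is shut (value of joint lid below 0.06 rad), for 0.2 s.
At the end, for the whole second after the job is handed in: All four wedges lie flat in the canister (centres below 31 mm over the shelf), each within 7 mm of the back wall (centre at canister x above -5 mm); the lid is shut to within 0.06 rad and at rest (x of each of last_wedge_mid, wedge_b_mid, wedge_c_mid, wedge_d_mid in the frame of keeper above -0.005 m and z of each of last_wedge_mid, wedge_b_mid, wedge_c_mid, wedge_d_mid in the frame of keeper below 0.031 m and value of joint lid below 0.06 rad and velocity of joint lid between -0.05 and 0.05 rad/s); the robot touches nothing.
It fails at once if a bystander (shut canister, molcajete, egg timer or spoon) is shifted by more than 30 mm (distance of any of shut_a, shut_b, molcajete, egg_timer, spoon from where it was at the start of the episode above 0.03 m).
It also fails if it takes over 54 s, if anything falls off the work surface, if the arm or the gripper's body presses on something with over 40 N, if the wrist force passes 120 N, or if a joint passes its speed limit or range.

## Robot

A 6-joint arm with a two-finger parallel gripper is mounted at the origin on the work surface. World frame = base frame: x ahead of the robot, y to its left, z up, the work surface at z = 0. Lengths are in m, angles in rad, forces in N, time in s.
With the tool pointing down it reaches from about 0.375 to 0.9 m from the base axis. Payload 3.1 kg.
Tool frame: the origin (TCP) lies at the centre of the arm's flange, where the gripper is bolted on; the fingertips stand 182 mm ahead of it and the grasp point (between the pads) lies 164 mm ahead of it; z points along the fingers, y is the line along which they close (so a half turn about z gives the same grasp; the last joint's range is limited). The gripper opens to 87 mm and grips with 3 to 60 N. Pads are 19 mm wide; open, the fingers measure 117 mm over their backs; the gripper's body (75 mm by 190 mm) begins 51 mm behind the grasp point.
Start: joints at [-1.347, 0.527, 1.433, -0, 1.181, -0.178], TCP at [0.245, -0.575, 0.405] pointing down, gripper open.
Joint ranges: [-3.08, 3.08], [-0.75, 2.2], [0.22, 2.44], [-1.43, 4.57], [0, 2.65], [-2.85, 2.85]. Speed limits (rad/s): [2.79, 2.79, 3.14, 3.14, 3.14, 3.14].

## Interface

Orientations are given as a unit quaternion [x, y, z, w].
In Python, from rig import * gives the robot as it stands.
- The arm moves only by the tool move_arm, never from a script. Its argument "commands" is a list that holds one entry, the list of rows, each a list of 6 numbers: the shift along the tool's x, y, z in units of 40 mm (1.0 is 40 mm), then the turn, a rotation vector about the tool's x, y, z in rad. A call has 1 to 12 rows; each row is the pose to reach, as a shift and turn from the pose commanded when the call began, along the tool's axes at that moment; what a row does not reach only later rows make up. A row lasts 1/8 s, in which the tool goes at most 62.5 mm and 10.7 degrees, less where a joint would pass 70% of its speed; a pose out of reach is approached as far as the arm can. A call with a gripper value outside its range is refused whole. "claw" is the closure, from -1 (fully open) to 1 (shut), so that 0 is half open, set as the call begins (left out, the last holds). The fingers move at their own pace and stop on an object; "squeeze" is the grip in N (left out, the last holds). Time passes only in rows, so rows that repeat a pose let the fingers close. It gives the time, the measured TCP pose, the force, the opening and the grip force at its end, in the units of the state.
- get_obs(): the state, without advancing time (a new reading comes with each control period).
- camera(name): name is "side" or "top" or "wrist"; returns a dict with "pixels" (480x640x3 uint8, blue, green, red), "range_z" (480x640 float32, m along the optical axis (not along the pixel's ray), 0 where there is no reading), "camera_matrix" (3x3 intrinsics, pixels), "D" ([k1, k2, p1, p2, k3] as OpenCV has them; the pictures are not rectified), "extrinsics" (4x4, takes a point from world to camera coordinates). Camera axes: x right, y up, looking along -z (the intrinsics and any distortion apply to the point x, -y, -z); pixel columns grow to the right and rows downward; lengths in m; the calibration is good to about 2 mm. A picture is of the moment at which its call begins.
- hand_in(): hands the job in; it is judged then, once.
The state is a dict: "time": time; "q": joint angles; "joint_velocities": joint speeds; "joint_torque": joint torques, N m; "position": TCP position; "tool_rot": TCP orientation; "ft_force": force on the tool from outside, world axes, zero at the start; "moment": the same for the moment, N m; "grip_width": finger opening in m; "grip_force": force on a finger pad.
Only numpy, scipy, OpenCV 4.12 (cv2) and the standard library are available. Lean on these libraries where they do the work, as an engineer would, in place of code of your own. Each camera call takes 0.05 s, during which the arm holds its last target. There are 200 camera calls.

## Working session

There is one attempt and no reset: what is moved stays moved. The work goes in short steps, Python scripts to look and compute and a tool call to move; the robot and the scene stay as the last step left them, time stands still between calls to the robot, and variables do not carry over. Pictures are saved under pics/ and viewed, at most 10 in all, crops included, and the job is handed in when it is done.

Besides the shell and the picture viewer there is one more tool, called after "Emit:" as a command line: name --argument value ..., lists and objects as JSON in quotes. move_arm: Moves the arm, as the interface text tells. Its arguments: {"type":"object","properties":{"commands":{"type":"array","items":{"type":"array","items":{"type":"array","items":{"type":"number"}}}},"claw":{"type":"number"},"squeeze":{"type":"number"}},"required":["commands"]}

```bash
mkdir -p pics
cat > h.py <<'E'
from rig import *
import numpy as np, cv2
def snap(n):
    c=camera(n); np.savez('pics/%s.npz'%n,**{k:c[k] for k in c}); return c
def load(n): return dict(np.load('pics/%s.npz'%n))
def ray(c,u,v):
    p=cv2.undistortPoints(np.array([[[u,v]]],float),c['camera_matrix'],c['D'])[0,0]
    return np.array([p[0],-p[1],-1.])
def w(c,u,v,z=None):
    E=np.array(c['extrinsics']);R,t=E[:3,:3],E[:3,3];d=R.T@ray(c,u,v);o=-R.T@t
    if z is not None: return o+d*(z-o[2])/d[2]
    r=c['range_z'][int(v),int(u)]; return o+d*r
E
python3 - <<'E'
from h import *
s=get_obs();print({k:np.round(s[k],3) for k in s})
for n in('top','side'):
    c=snap(n);cv2.imwrite(f'pics/{n}0.png',c['pixels']);E=c['extrinsics'];print(n,-E[:3,:3].T@E[:3,3])
E
```

```text
{'time': np.float64(0.0), 'q': array([-1.347,  0.528,  1.434, -0.   ,  1.181, -0.178]), 'joint_velocities': array([0.   , 0.   , 0.001, 0.002, 0.001, 0.001]), 'joint_torque': array([ 1.0000e-03, -4.4004e+01, -1.7659e+01,  6.3000e-02,  5.8000e-02,
       -0.0000e+00]), 'position': array([ 0.245, -0.575,  0.404]), 'tool_rot': array([ 0.98 ,  0.2  , -0.   , -0.001]), 'ft_force': array([-0.745,  0.061,  0.787]), 'moment': array([ 0.015, -0.005,  0.016]), 'grip_force': np.float64(0.0), 'grip_width': np.float64(0.087)}
top [ 0.33544955 -0.00377234  1.5871923 ]
side [ 1.16722119 -1.09453837  1.07521913]
```

View pics/top0.png

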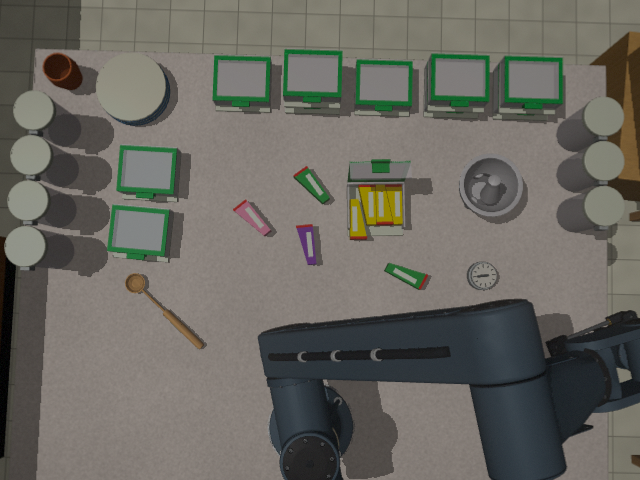

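View pics/side0.png

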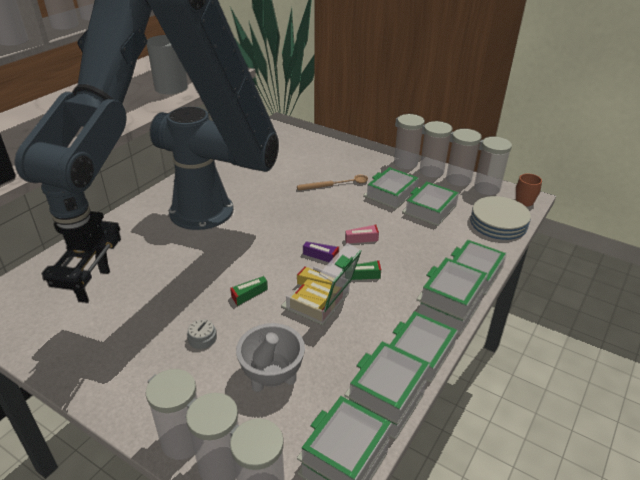

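The top view shows the open canister around pixel (377,200). Its lid stands up at (380,170), and the protruding wedge is in the left lane (+y) with its end at about (358,239). I'll enlarge both views of it.

Run:
```python
from h import *
a=load('top')['pixels'][150:250,330:430];b=load('side')['pixels'][240:330,270:370]
a=cv2.resize(a,(400,400),interpolation=2);b=cv2.resize(b,(400,360),interpolation=2);b=cv2.copyMakeBorder(b,0,40,0,0,0)
cv2.imwrite('pics/crop0.png',np.hstack([a,b]))
c=load('top')
print(c['camera_matrix'],c['D'])
```

```text
[[621.47351194   0.         321.44021652]
 [  0.         621.47351194 245.64650149]
 [  0.           0.           1.        ]] [-0.00469779  0.          0.          0.          0.        ]
```

View pics/crop0.png

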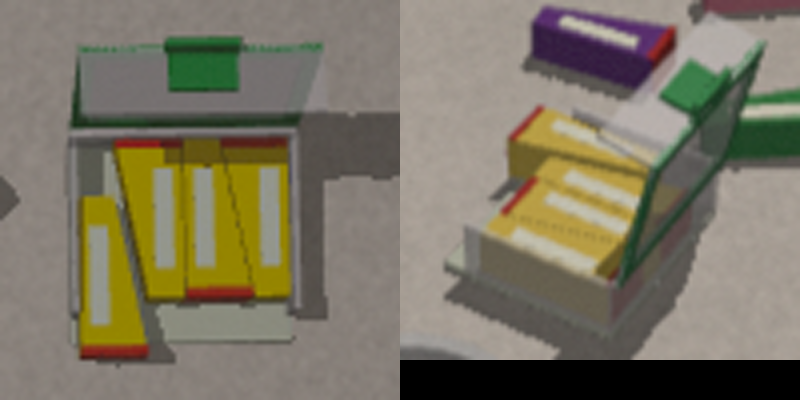

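Run:
```python
from h import *
t=load('top');s=load('side')
f=lambda x,y:(330+x/4-.4,150+y/4-.4)
g=lambda x,y:(270+(x-400)/4-.4,240+y/4-.4)
P=lambda n,c,uv,z:print(n,np.round(w(c,*uv,z),4),'depth',np.round(w(c,*uv),4))
P('floorL',t,f(72,340),.008);P('floorR',t,f(293,341),.008)
P('wedge front top L',t,f(81,345),.042);P('wedge front top R',t,f(147,346),.042)
P('c front L',t,f(187,290),.042);P('c front R',t,f(253,290),.042)
P('backwall top out L',t,f(70,130),.05);P('backwall R',t,f(300,130),.05)
P('wedge top mid',t,f(97,270),.042);P('c mid',t,f(203,220),.042)
P('tab',t,f(205,45),.16);P('tab low',t,f(203,85),.16);P('lid edge L',t,f(80,48),.16);P('lid edge R',t,f(320,47),.16)
P('side wedge front top L',s,g(510,140),.042);P('side wedge front top R',s,g(542,107),.042)
P('side c front L',s,g(500,212),.042)
P('side tab',s,g(690,70),.15);P('side floor corner',s,g(447,262),.008);P('side lid edge right',s,g(764,45),.16);P('hinge right',s,g(622,282),.05)
E=t['extrinsics'];print(E)
```

```text
floorL [ 0.4812 -0.08    0.008 ] depth [ 0.4811 -0.08    0.0085]
floorR [ 0.4845 -0.2211  0.008 ] depth [ 0.4849 -0.2216  0.0043]
wedge front top L [ 0.4751 -0.0841  0.042 ] depth [ 0.478  -0.0857  0.0101]
wedge front top R [ 0.4756 -0.1253  0.042 ] depth [ 0.4751 -0.1249  0.0473]
c front L [ 0.5115 -0.1495  0.042 ] depth [ 0.5119 -0.1499  0.0379]
c front R [ 0.5126 -0.1908  0.042 ] depth [ 0.5123 -0.1904  0.0454]
backwall top out L [ 0.609  -0.0735  0.05  ] depth [ 0.6169 -0.0755  0.0054]
backwall R [ 0.6132 -0.2174  0.05  ] depth [ 0.6229 -0.2249 -0.0039]
wedge top mid [ 0.5224 -0.0929  0.042 ] depth [ 0.5227 -0.0931  0.0399]
c mid [ 0.5559 -0.1586  0.042 ] depth [ 0.5553 -0.1583  0.0457]
tab [ 0.6417 -0.1459  0.16  ] depth [ 0.6372 -0.1438  0.1809]
tab low [ 0.6181 -0.1452  0.16  ] depth [ 0.6155 -0.1439  0.173 ]
lid edge L [ 0.6378 -0.0732  0.16  ] depth [ 0.6714 -0.0809  0.0014]
lid edge R [ 0.6425 -0.2129  0.16  ] depth [ 0.6412 -0.2121  0.1656]
side wedge front top L [ 0.4752 -0.1286  0.042 ] depth [ 0.4743 -0.1273  0.0406]
side wedge front top R [ 0.4738 -0.0874  0.042 ] depth [ 0.4723 -0.0853  0.0399]
side c front L [ 0.5112 -0.1919  0.042 ] depth [ 0.4902 -0.163   0.0088]
side tab [ 0.6045 -0.1098  0.15  ] depth [ 0.6193 -0.1357  0.1743]
side floor corner [ 0.4883 -0.2219  0.008 ] depth [ 0.4885 -0.2222  0.0084]
side lid edge right [ 0.637  -0.0724  0.16  ] depth [ 0.6373 -0.073   0.1606]
hinge right [ 0.6183 -0.2094  0.05  ] depth [ 0.6217 -0.2149  0.0563]
[[ 0.02746031 -0.99958667  0.00850996 -0.02648927]
 [ 0.99695337  0.02800773  0.07279794 -0.44986624]
 [-0.0730062   0.00648498  0.9973104  -1.55840904]
 [ 0.          0.          0.          1.        ]]
```

The images give these world positions:
- **Canister:** origin near (0.560, -0.1485), yaw about 0.027.
- **Wedge:** front at x≈0.475, y≈-0.105, sticking out about 37 mm.
- **Lid:** edge near (0.638, z 0.165), angle about 1.76.

I'll move in front of the wedge with the fingers closed.

Emit:
move_arm --commands '[[[0.6,-0.6,0,0,0,0.03],[1.4,-1.4,0,0,0,0.06],[2.3,-2.3,0,0,0,0.1],[3.3,-3.3,0,0,0,0.14],[4.3,-4.3,0,0,0,0.18],[5.3,-5.3,0,0,0,0.22],[6.3,-6.3,0,0,0,0.26],[7.3,-7.3,0,0,0,0.3],[8.2,-8.2,0,0,0,0.34],[8.84,-8.95,0,0,0,0.376],[8.84,-8.95,0,0,0,0.376],[8.84,-8.95,0,0,0,0.376]]]' --claw 1 --squeeze 10

```text
time: 1.6
position: [0.43, -0.1072, 0.4047]
tool_rot: [1.0, 0.014, -0.0, 0.0]
ft_force: [-0.1, -0.3, -0.4]
grip_width: 0.0002
grip_force: 0.0
```

Emit:
move_arm --commands '[[[0,0,0.8,0,0,0],[0,0,1.7,0,0,0],[0,0,2.6,0,0,0],[0,0,3.4,0,0,0],[0,0,4.0,0,0,0],[0,0,4.5,0,0,0],[0,0,4.9,0,0,0],[0,0,5.12,0,0,0],[0,0,5.12,0,0,0]]]'

```text
time: 2.72
position: [0.4299, -0.1078, 0.1995]
tool_rot: [1.0, 0.013, -0.0, -0.0]
ft_force: [0.6, -0.2, -0.3]
grip_width: 0.0006
grip_force: 0.0
```

Run:
```python
from h import *
a=snap('wrist')['pixels'];b=snap('top')['pixels'][150:250,330:430];d=snap('side')['pixels'][240:330,270:370]
cv2.imwrite('pics/m1.png',np.hstack([cv2.resize(a,(480,360)),np.vstack([cv2.resize(b,(180,180)),cv2.resize(d,(180,180))])]))
```

```text
(no output)
```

View pics/m1.png

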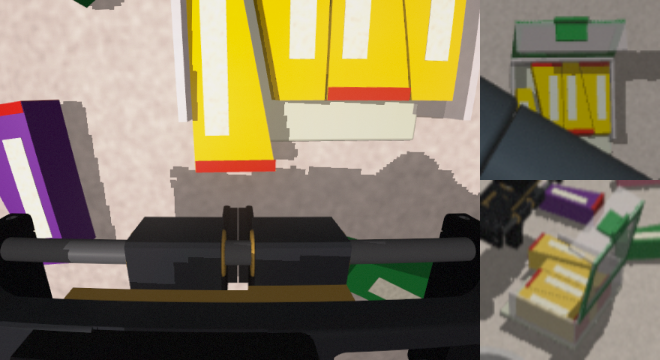

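The wrist view shows the closed fingers (col 238) centred on the wedge's red front (cols 197–274, row 165), with nothing in between. I'll push slowly.

Emit:
move_arm --commands '[[[0.3,0,0,0,0,0],[0.6,0,0,0,0,0],[0.8,0,0,0,0,0],[0.95,0,0,0,0,0],[1.1,0,0,0,0,0],[1.25,0,0,0,0,0],[1.4,0,0,0,0,0],[1.5,0,0,0,0,0],[1.6,0,0,0,0,0],[1.65,0,0,0,0,0],[1.7,0,0,0,0,0],[1.7,0,0,0,0,0]]]'

```text
time: 4.38
position: [0.4965, -0.1051, 0.1998]
tool_rot: [1.0, 0.014, -0.002, -0.001]
ft_force: [-5.8, -3.6, 2.9]
grip_width: 0.0004
grip_force: 2.9
```

Emit:
move_arm --commands '[[[0.05,0,0,0,0,0],[0.1,0,0,0,0,0],[0.15,0,0,0,0,0],[0.18,0,0,0,0,0],[0.18,0,0,0,0,0]]]'

```text
time: 5.0
position: [0.4991, -0.1048, 0.1995]
tool_rot: [1.0, 0.015, -0.01, -0.002]
ft_force: [-19.4, -10.5, 10.8]
grip_width: 0.0005
grip_force: 9.6
```

Run:
```python
from h import *
a=snap('wrist')['pixels'];d=snap('side')['pixels'][240:330,270:370]
cv2.imwrite('pics/m2.png',np.hstack([cv2.resize(a[:300],(480,300),interpolation=3),cv2.resize(d,(300,300),interpolation=2)]))
```

```text
(no output)
```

View pics/m2.png

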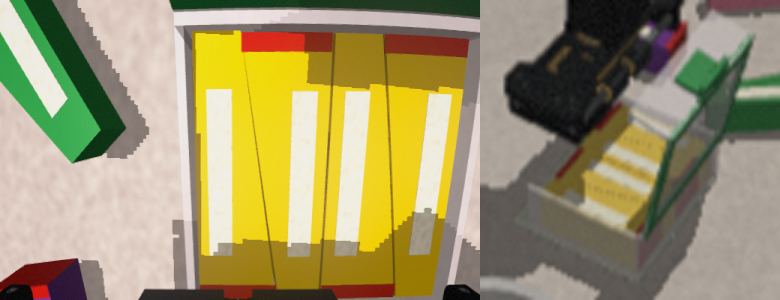

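The wedge looks home: all the fronts are level at row 290, its back is against the wall, and the force rose to 19 N. I'll back off, rise, and check from above.

Emit:
move_arm --commands '[[[-0.4,0,0,0,0,0],[-1,0,0,0,0,0],[-1.2,0,-0.5,0,0,0],[-1.2,0,-1.5,0,0,0],[-1.2,0,-2.6,0,0,0],[-1.2,0,-3.7,0,0,0],[-1.2,0,-4.6,0,0,0],[-1.2,0,-5.2,0,0,0],[-1.2,0,-5.2,0,0,0]]]'

```text
time: 6.22
position: [0.4578, -0.1065, 0.4099]
tool_rot: [1.0, 0.013, 0.003, 0.001]
ft_force: [-0.3, -0.2, -0.3]
grip_width: 0.0004
grip_force: 0.0
```

Run:
```python
from h import *
a=snap('wrist')['pixels']
cv2.imwrite('pics/m3.png',a)
```

```text
(no output)
```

View pics/m3.png

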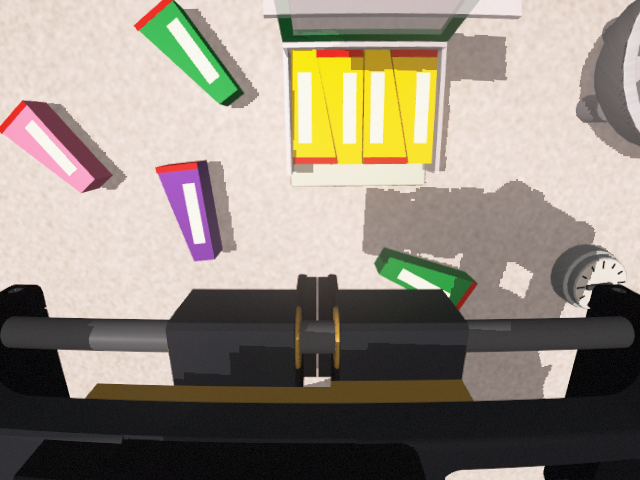

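From above, all four fronts are level (row 160) and their backs are at the wall. Next I go over the lid, down behind it.

Emit:
move_arm --commands '[[[0.7,0.1,0,0,0,0],[1.7,0.3,0,0,0,0],[2.8,0.5,0,0,0,0],[3.9,0.7,0,0,0,0],[5.0,0.9,0,0,0,0],[5.8,1.1,0,0,0,0],[6.05,1.1,0,0,0,0],[6.05,1.1,0.3,0,0,0],[6.05,1.1,1.0,0,0,0],[6.05,1.1,1.7,0,0,0],[6.05,1.1,1.95,0,0,0],[6.05,1.1,1.95,0,0,0]]]'

```text
time: 7.78
position: [0.6994, -0.1435, 0.329]
tool_rot: [1.0, 0.013, -0.001, -0.001]
ft_force: [0.6, 0.2, 0.4]
grip_width: 0.0001
grip_force: 0.0
```

Emit:
move_arm --commands '[[[-0.4,0,0,0,0,0],[-0.8,0,0,0,0,0],[-1.1,0,0,0,0,0],[-1.4,0,0,0,0,0],[-1.75,0,0,0,0,0],[-2.05,0,0,0,0,0],[-2.35,0,0.03,0,0,0],[-2.65,0,0.1,0,0,0],[-3.0,0,0.25,0,0,0],[-3.3,0,0.45,0,0,0],[-3.3,0,0.45,0,0,0]]]'

```text
time: 9.15
position: [0.5667, -0.1469, 0.3107]
tool_rot: [1.0, 0.013, -0.002, -0.001]
ft_force: [-0.5, -0.2, 0.4]
grip_width: 0.0008
grip_force: 0.0
```

Run:
```python
from h import *
d=snap('side')['pixels'][220:330,270:390];a=snap('wrist')['pixels']
cv2.imwrite('pics/m4.png',np.hstack([cv2.resize(d,(392,360),interpolation=2),cv2.resize(a[:],(400,360))]))
```

```text
(no output)
```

View pics/m4.png

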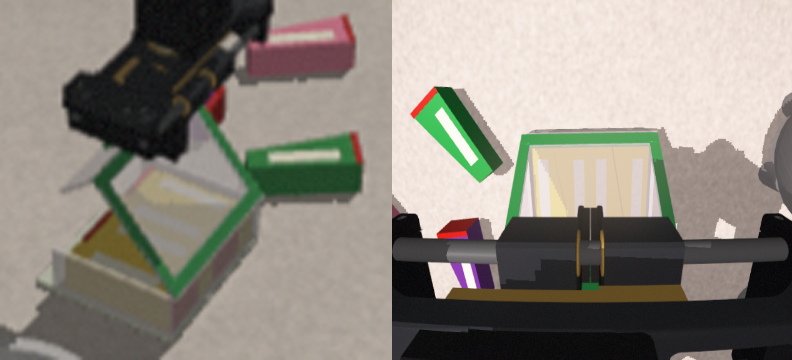

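The lid has swung over to about 0.9 rad and the fingers are still on its outer face. I'll continue down.

Emit:
move_arm --commands '[[[-0.25,0,0.22,0,0,0],[-0.5,0,0.5,0,0,0],[-0.7,0,0.8,0,0,0],[-0.85,0,1.15,0,0,0],[-0.95,0,1.4,0,0,0],[-1.0,0,1.6,0,0,0],[-1.0,0,1.7,0,0,0],[-1.0,0,1.8,0,0,0],[-1.0,0,1.85,0,0,0],[-1.0,0,1.87,0,0,0],[-1.0,0,1.87,0,0,0]]]'

```text
time: 10.62
position: [0.5285, -0.1484, 0.2372]
tool_rot: [1.0, 0.013, 0.0, 0.0]
ft_force: [-0.5, 0.5, -0.1]
grip_width: 0.0007
grip_force: 0.0
```

Emit:
move_arm --commands '[[[0,0,0.05,0,0,0],[0,0,0.1,0,0,0],[0,0,0.13,0,0,0],[0,0,0.13,0,0,0]]]'

```text
time: 11.12
position: [0.5284, -0.1483, 0.2362]
tool_rot: [1.0, 0.014, 0.001, 0.001]
ft_force: [-5.9, 2.1, 29.5]
grip_width: 0.0003
grip_force: 14.9
```

The force is now 29 N at tip height 0.054, so the lid is against its stop. I'll lift off and check.

Emit:
move_arm --commands '[[[0,0,-0.3,0,0,0],[0,0,-1.2,0,0,0],[0,0,-2.4,0,0,0],[0,0,-3.6,0,0,0],[-1,0,-4.4,0,0,0],[-2,0,-4.4,0,0,0],[-2.5,0,-4.4,0,0,0],[-2.5,0,-4.4,0,0,0]]]'

```text
time: 12.12
position: [0.4274, -0.1508, 0.4081]
tool_rot: [1.0, 0.013, -0.0, -0.0]
ft_force: [1.1, -0.3, 0.9]
grip_width: 0.0008
grip_force: 0.0
```

Run:
```python
from h import *
d=snap('side')['pixels'][220:330,270:390];c=snap('wrist');a=c['pixels']
cv2.imwrite('pics/m5.png',np.hstack([cv2.resize(d,(392,360),interpolation=2),cv2.resize(a,(400,360))]))
s=load('side')
# height of lid frame near free edge, from wrist depth: green pixels
hsv=cv2.cvtColor(a,cv2.COLOR_BGR2HSV);m=(hsv[...,0]>50)&(hsv[...,0]<80)&(hsv[...,1]>120)
p=np.array([w(c,u,v) for v,u in np.argwhere(m)[::7] if c['range_z'][v,u]>0]);p=p[(p[:,0]>.47)&(p[:,0]<.64)&(p[:,1]<-.06)&(p[:,1]>-.235)]
for lo in np.arange(.48,.63,.02):
    q=p[(p[:,0]>=lo)&(p[:,0]<lo+.02)];print(round(lo,2),len(q),np.round(np.median(q[:,2]),4) if len(q) else '')
```

```text
0.48 231 0.0544
0.5 194 0.0546
0.52 71 0.0544
0.54 70 0.0546
0.56 79 0.0545
0.58 129 0.0543
0.6 308 0.0545
0.62 0
```

View pics/m5.png

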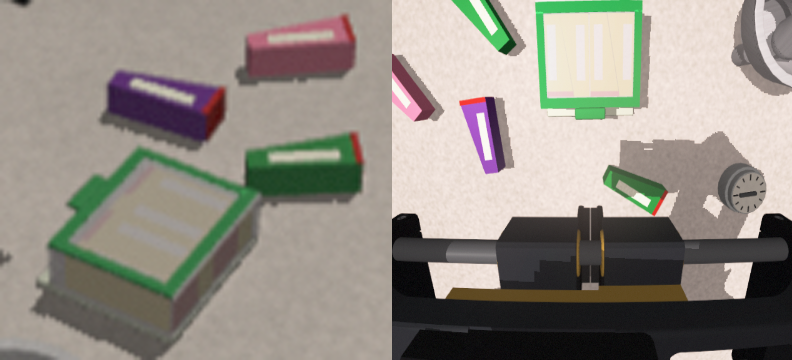

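The lid is shut, flat at z 0.0545 along its whole length. The wedges inside are level, and the bystanders haven't been touched.

```bash
python3 -c "
from rig import *
print(hand_in())"
```

```text
the job is handed in; nothing more can be done
None
```

The protruding wedge is pushed home level with the other three, the lid is pressed fully shut, the arm is clear of everything, and the job is handed in; no verdict was returned.

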